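# Pack the seven chip canisters six-round-one into the round tin

### The job

All seven chip canisters belong upright on the floor of the round steel tin, six in a ring round one in the middle. One of the five already in it stands out of place and blocks the gap: shift it to a proper place, then add the two that stand on the counter, lowering them in rather than dropping them. Leave the dice cup, the tea cup and the fan clip where they are.

Things in the scene. Friction and masses are not known exactly. Their poses are not given: they have to be found in the camera images.
- tin: round open stainless steel tin, fixed to the counter: inside diameter 166 mm, wall 3 mm, rim (176 mm outside) 60 mm above the counter, inner floor 4 mm above the counter. Origin: centre of its underside, on the counter; z up
- tin_floor (a point): centre of the tin's inner floor, the middle place. The tin just holds seven canisters: one here, six round it with centres 54.5 mm from here and from one another (2.5 mm of play each). The direction of the pattern differs from start to start; it shows in the ring canisters already there. All stand loose
- can_1_mid (a point): green with white bands; chip canister, upright, 120 mm tall: body 52 mm across to 72 mm up, cone to 84 mm, then a black round cap 24 mm across up to 120 mm to hold it by; chamfered foot; 0.15 to 0.31 kg. Point: its centre, 60 mm above its underside; z up. Starts in the tin, in the outer ring.
- can_2_mid (a point): blue with white bands; chip canister, upright, 120 mm tall: body 52 mm across to 72 mm up, cone to 84 mm, then a black round cap 24 mm across up to 120 mm to hold it by; chamfered foot; 0.15 to 0.31 kg. Point: its centre, 60 mm above its underside; z up. Starts in the tin, in the outer ring.
- can_3_mid (a point): yellow with green bands; chip canister, upright, 120 mm tall: body 52 mm across to 72 mm up, cone to 84 mm, then a black round cap 24 mm across up to 120 mm to hold it by; chamfered foot; 0.15 to 0.31 kg. Point: its centre, 60 mm above its underside; z up. Starts in the tin, in the outer ring.
- can_4_mid (a point): white with blue bands; chip canister, upright, 120 mm tall: body 52 mm across to 72 mm up, cone to 84 mm, then a black round cap 24 mm across up to 120 mm to hold it by; chamfered foot; 0.15 to 0.31 kg. Point: its centre, 60 mm above its underside; z up. Starts in the tin, in the outer ring.
- can_5_mid (a point): yellow with green bands; chip canister, upright, 120 mm tall: body 52 mm across to 72 mm up, cone to 84 mm, then a black round cap 24 mm across up to 120 mm to hold it by; chamfered foot; 0.15 to 0.31 kg. Point: its centre, 60 mm above its underside; z up. Starts in the tin but out of place, blocking the three empty places (the middle and two neighbours in the ring).
- can_6_mid (a point): green with white bands; chip canister, upright, 120 mm tall: body 52 mm across to 72 mm up, cone to 84 mm, then a black round cap 24 mm across up to 120 mm to hold it by; chamfered foot; 0.15 to 0.31 kg. Point: its centre, 60 mm above its underside; z up. Starts on the counter outside the tin, to one side.
- can_7_mid (a point): blue with white bands; chip canister, upright, 120 mm tall: body 52 mm across to 72 mm up, cone to 84 mm, then a black round cap 24 mm across up to 120 mm to hold it by; chamfered foot; 0.15 to 0.31 kg. Point: its centre, 60 mm above its underside; z up. Starts on the counter outside the tin, to one side.
- dice_cup: red open dice cup, 78 mm across, 72 mm high, loose bystander on the counter. Origin: centre of its underside
- tea_cup: white porcelain tea cup standing upside down, 80 mm across, 55 mm high, loose bystander on the counter. Origin: centre of the side it stands on
- fan_clip: orange plastic spring clip of a fan, 90 x 36 mm, 35 mm high, loose bystander lying on the counter near the robot. Origin: centre of its underside

How it is judged:
By the outcome, as a careful person would: the job done as asked, in the order asked, and still so for the second after the job is handed in, with the robot touching nothing.
It also fails if it takes over 72 s, if anything falls off the work surface, if the arm or the gripper's body presses on something with over 40 N, if the wrist force passes 120 N, or if a joint passes its speed limit or range.

### The arm

A 6-joint arm with a two-finger parallel gripper is mounted at the origin on the work surface. World frame = base frame: x ahead of the robot, y to its left, z up, the work surface at z = 0. Lengths are in m, angles in degrees, forces in N, time in s.
With the tool pointing down it reaches from about 0.35 to 0.875 m from the base axis. Payload 4.2 kg.
Tool frame: the origin (TCP) lies on the centre line of the jaws, within the pads' length; the fingertips stand 11 mm ahead of it and the grasp point (between the pads) lies 8 mm behind it; y points along the fingers, z is the direction in which the jaws open and shut, and the axes are right-handed (so a half turn about y gives the same grasp; the last joint's range is limited). The gripper opens to 87 mm and grips with 3 to 60 N. Pads are 19 mm wide; open, the fingers measure 117 mm over their backs; the gripper's body (75 mm by 190 mm) begins 51 mm behind the grasp point.
Start: joints at [81.452, 22.042, 0.453, 0, -68.411, -14.817], TCP at [0.248, 0.574, 0.234] pointing down, gripper open.
Joint ranges: [-179.83, 179.83], [-69.29, 118.12], [-61.27, 80.66], [-181.25, 117.63], [-171.15, -9.14], [-177.46, 177.46]. Speed limits (degrees/s): [159.86, 159.86, 180, 180, 180, 180].

### API

Orientations are given as a 3x3 rotation matrix whose columns are the frame's x, y, z axes.
In Python, from station import r, optics gives the robot as it stands. The module is installed in compiled form; this text tells all that it offers.
- The arm moves only by the tool step_arm, never from a script. Its argument "moves" is a list that holds one entry, the list of rows, each a list of 7 numbers: the turn, a rotation vector about the tool's x, y, z in rad, then the shift along the tool's x, y, z in cm, then the opening in per cent of the stroke, from 0 (shut) to 100 (fully open). A call has exactly 5 rows; each row is the pose to reach, as a shift and turn from the pose commanded when the call began, along the tool's axes at that moment; what a row does not reach only later rows make up. A row lasts 1/12 s, in which the tool goes at most 41.7 mm and 7.16 degrees, less where a joint would pass 70% of its speed; a pose out of reach is approached as far as the arm can. A call with a gripper value outside its range is refused whole. The fingers move at their own pace and stop on an object; the grip force is fixed at half the most. Time passes only in rows, so rows that repeat a pose let the fingers close, or fill a call up. It gives the time, the measured TCP pose, the force and the opening at its end, in the units of the state.
- r.sense(): the state, without advancing time (a new reading comes with each control period).
- optics.capture(name): name is "side" or "top"; returns a dict with "image" (420x560x3 uint8, red, green, blue), "fov_y" (degrees; the focal length in pixels is half the picture's height over the tangent of half this angle, whatever the lens; pixels are square), "cx", "cy" (the principal point, pixels), "cam_to_world" (4x4, takes a point from camera to world coordinates). Camera axes: x right, y down, z forward; pixel columns grow to the right and rows downward; lengths in m; the calibration is good to about 2 mm. A picture is of the moment at which its call begins. There is no depth.
- r.finish_job(): hands the job in, once; it reports no verdict.
The state is a dict: "time_s": time; "joints": joint angles; "joint_velocities": joint speeds; "effort": joint torques, N m; "tcp_pos": TCP position; "ee_rot": TCP orientation; "wrist_force": force on the tool from outside, world axes, zero at the start; "moment": the same for the moment, N m; "gripper_width": opening from 0.0 (shut) to 1.0 (fully open).
Only numpy, scipy, OpenCV 4.12 (cv2) and the standard library are available. Lean on these libraries where they do the work, as an engineer would, in place of code of your own. Each camera call takes 0.05 s, during which the arm holds its last target.

## Working session

There is one attempt and no reset: what is moved stays moved. The work goes in short steps, Python scripts to look and compute and a tool call to move; the robot and the scene stay as the last step left them, time stands still between calls to the robot, and variables do not carry over. Pictures are saved under pics/ and viewed, and the job is handed in when it is done.

Besides the shell and the picture viewer there is one more tool, called after "Request:" in YAML: its name, and indented under it one key for each argument. step_arm: Moves the arm, as the interface text tells. Its arguments: {"type":"object","properties":{"moves":{"type":"array"}},"required":["moves"]}

```bash
mkdir -p pics; ls
python3 - <<'E'
from station import r, optics
import cv2, numpy as np
s=r.sense()
for k,v in s.items(): print(k,np.round(np.array(v),4).tolist())
for n in ("side","top"):
    c=optics.capture(n); cv2.imwrite(f"pics/{n}0.png",c["image"][:,:,::-1])
    print(n,c["fov_y"],c["cx"],c["cy"],np.round(c["cam_to_world"],4).tolist())
E
```

```text
pics
time_s 0.0
joints [81.4541, 22.0911, 0.3794, -0.0274, -68.4133, -14.8171]
joint_velocities [-0.1126, -0.029, 0.0208, 0.0482, -0.0207, -0.0227]
effort [0.0009, -39.0667, 18.7406, 4.2197, 0.011, -0.0002]
tcp_pos [0.2476, 0.5732, 0.2325]
ee_rot [[-0.9179, -0.0008, -0.3967], [0.3967, -0.0021, -0.9179], [-0.0001, -1.0, 0.0022]]
wrist_force [-0.6452, -0.2196, 0.0084]
moment [0.0282, 0.0231, -0.0295]
gripper_width 0.9993
side 57.00971532925002 283.85829685356293 201.5227742702049 [[-0.9211, -0.2848, 0.2655, 0.3066], [-0.3891, 0.6494, -0.6533, 0.5545], [0.0137, -0.7051, -0.709, 0.6964], [0.0, 0.0, 0.0, 1.0]]
top 56.95313832461635 282.5981458623265 214.47372898406968 [[0.0026, -0.9984, 0.0564, 0.4949], [-1.0, -0.0023, 0.0055, 0.0145], [-0.0054, -0.0564, -0.9984, 0.8208], [0.0, 0.0, 0.0, 1.0]]
```

View pics/top0.png

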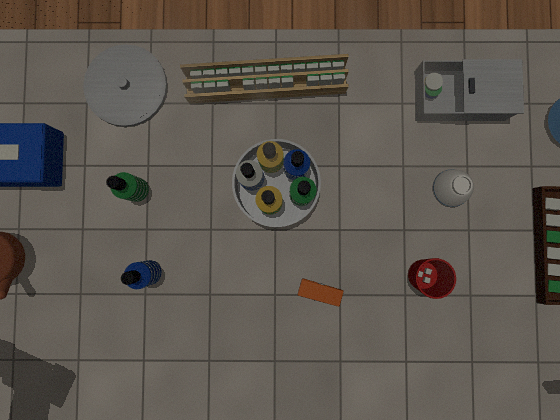

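View pics/side0.png

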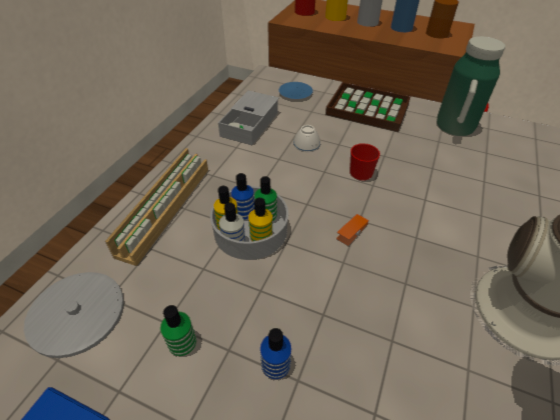

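Top view: the tin is near (277,183). It holds a white canister at (249,176), yellow at (270,153), blue at (297,162), green at (303,190) and a second yellow at (268,200). On the counter are green (115,182) and blue (130,278), caps leaning left. The dice cup, tea cup and clip are well off to the right and below. Next I'll look at enlarged crops.

Run:
```python
import cv2, numpy as np
t=cv2.imread("pics/top0.png"); s=cv2.imread("pics/side0.png")
a=cv2.resize(t[135:235,225:330],None,fx=6,fy=6,interpolation=cv2.INTER_CUBIC)
cv2.imwrite("pics/top_tin.png",np.clip(a*1.6,0,255)[:600,:790])
a=cv2.resize(t[160:300,90:180],None,fx=4,fy=4,interpolation=cv2.INTER_CUBIC)
cv2.imwrite("pics/top_cnt.png",np.clip(a*1.6,0,255)[:600,:790])
```

```text
[ WARN:0@0.083] global loadsave.cpp:1063 imwrite_ Unsupported depth image for selected encoder is fallbacked to CV_8U.
```

View pics/top_tin.png

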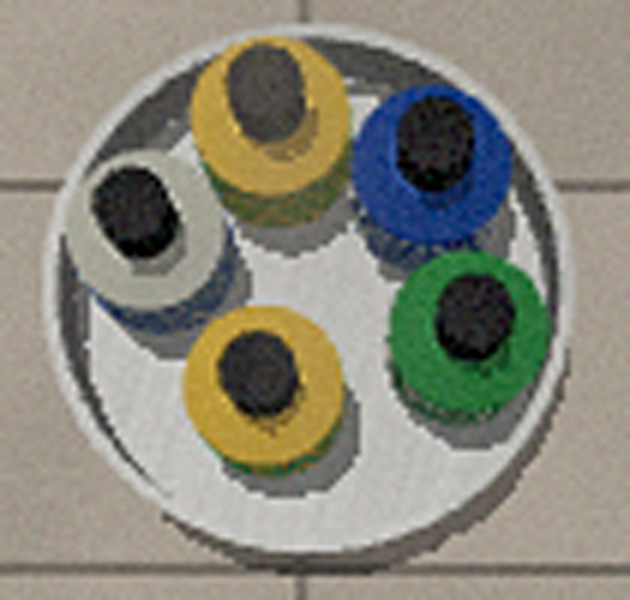

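View pics/top_cnt.png

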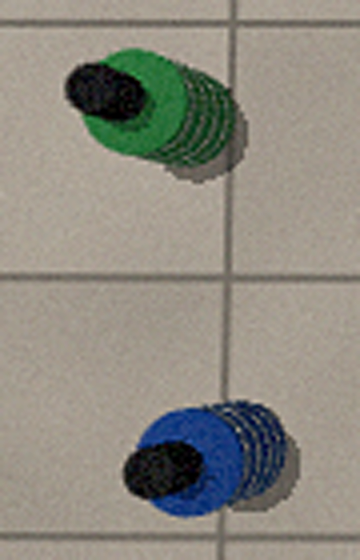

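```bash
cat > h.py <<'E'
import cv2, numpy as np
from station import r, optics
def ray(c,uv):
    f=c["image"].shape[0]/2/np.tan(np.radians(c["fov_y"]/2))
    T=np.array(c["cam_to_world"]); uv=np.atleast_2d(uv).astype(float)
    d=np.c_[(uv[:,0]-c["cx"])/f,(uv[:,1]-c["cy"])/f,np.ones(len(uv))]
    return T[:3,3], d@T[:3,:3].T
def onz(c,uv,z):
    o,d=ray(c,uv); return o[:2]+d[:,:2]*((z-o[2])/d[:,2])[:,None]
def pix(c,p):
    f=c["image"].shape[0]/2/np.tan(np.radians(c["fov_y"]/2))
    T=np.array(c["cam_to_world"]); q=(np.atleast_2d(p)-T[:3,3])@T[:3,:3]
    return np.c_[c["cx"]+f*q[:,0]/q[:,2],c["cy"]+f*q[:,1]/q[:,2]]
def caps(c,roi,thr=55,amin=40,amax=700):
    # dark blobs (caps): list of (centroid, area, bbox)
    x0,y0,x1,y1=roi
    im=c["image"][y0:y1,x0:x1]
    m=(cv2.GaussianBlur(im,(3,3),0).max(2)<thr).astype(np.uint8)
    n,l,st,ce=cv2.connectedComponentsWithStats(m,connectivity=4)
    return [(ce[i]+[x0,y0],int(st[i,4]),(st[i,:4]+[x0,y0,0,0]).tolist()) for i in range(1,n) if amin<st[i,4]<amax]
E
python3 - <<'E'
from h import *
t=optics.capture("top")
for roi,dz in (((228,138,326,235),.004),((95,165,175,300),0)):
    for ce,a,b in caps(t,roi): print("top",ce.round(1),a,b,onz(t,ce,.102+dz).round(4))
s=optics.capture("side")
for roi,dz in (((205,165,300,240),.004),((150,300,310,400),0)):
    for ce,a,b in caps(s,roi): print("side",ce.round(1),a,b,onz(s,ce,.102+dz).round(4))
E
```

```text
top [269.1 150.4] 140 [264, 143, 12, 16] [[0.6551 0.044 ]]
top [287.8 145.9] 67 [279, 143, 19, 7] [[0.6636 0.009 ]]
top [249.7 154.2] 67 [242, 148, 15, 13] [[0.6479 0.0801]]
top [297.3 159.2] 195 [291, 151, 13, 18] [[ 0.6386 -0.0086]]
top [247.4 170.2] 163 [241, 163, 14, 16] [[0.6177 0.0843]]
top [255.3 185.9] 69 [245, 177, 19, 14] [[0.5883 0.0693]]
top [303.7 188. ] 190 [297, 180, 14, 17] [[ 0.5845 -0.0205]]
top [267.8 197.3] 141 [262, 191, 13, 14] [[0.5672 0.046 ]]
top [117.3 183.6] 263 [107, 176, 22, 17] [[0.5926 0.3282]]
top [140.3 191.1] 321 [127, 177, 23, 25] [[0.5787 0.2846]]
top [154.1 272.2] 253 [145, 261, 17, 26] [[0.4282 0.2556]]
top [130.9 277.2] 247 [121, 270, 21, 15] [[0.4188 0.2984]]
side [241.2 182.1] 145 [237, 174, 10, 17] [[ 0.6402 -0.0078]]
side [265.2 185.4] 150 [261, 177, 10, 17] [[ 0.5859 -0.0199]]
side [227.2 203.6] 341 [219, 186, 19, 35] [[0.6361 0.0649]]
side [259.4 206.2] 182 [253, 198, 13, 18] [[0.57   0.0442]]
side [172.3 316.5] 291 [164, 306, 18, 22] [[0.5943 0.3303]]
side [275.6 339.6] 276 [269, 329, 15, 22] [[0.4201 0.299 ]]
```

Run:
```python
from h import *
from scipy.optimize import least_squares
P=np.array([[.6177,.0843],[.6551,.0440],[.6386,-.0086],[.5845,-.0205]])
P[2]=(P[2]+[.6402,-.0078])/2;P[3]=(P[3]+[.5859,-.0199])/2; P[:2]+=.0004
k=-np.radians(60)*np.arange(4)
f=lambda q:(q[:2]+.0545*np.c_[np.cos(q[2]+k),np.sin(q[2]+k)]-P).ravel()
q=least_squares(f,[.6,.03,1.5]).x
print(q[:2].round(4),np.degrees(q[2]),(f(q)*1e3).round(1))
for j in (4,5): 
    a=q[2]-np.radians(60*j); print("place",j,(q[:2]+.0545*np.array([np.cos(a),np.sin(a)])).round(4),np.degrees(a))
t=optics.capture("top")
im=cv2.cvtColor(t["image"],cv2.COLOR_RGB2GRAY)
c0=np.array([q[0],q[1]])
# rim: outer edge radial search
pts=[]
for a in np.radians(np.arange(0,360,4)):
    rr=np.arange(.080,.096,.0004)
    w=np.c_[c0[0]+rr*np.cos(a),c0[1]+rr*np.sin(a),np.full(len(rr),.06)]
    uv=pix(t,w).astype(np.float32)
    v=cv2.remap(cv2.GaussianBlur(im,(3,3),0),uv[:,0].reshape(1,-1),uv[:,1].reshape(1,-1),cv2.INTER_LINEAR)[0].astype(float)
    g=np.gradient(v); i=g.argmin()
    if g[i]<-2: pts.append(w[i,:2])
pts=np.array(pts)
fit=least_squares(lambda p:np.hypot(*(pts-p[:2]).T)-p[2],[*c0,.088],loss="soft_l1",f_scale=.001).x
print("rim",fit.round(4),len(pts))
```

```text
[0.602  0.0322] 72.70425894391546 [ 0.1 -0.5 -0.3 -0.2 -0.4  0.3  0.6  0.4]
place 4 [0.5489 0.0202] -167.29574105608452
place 5 [0.5651 0.0722] -227.29574105608455
rim [0.6015 0.0317 0.087 ] 44
```

```bash
cat >> h.py <<'E'
def to(x,y,z,jaw=42.7):
    s=r.sense(); R=np.array(s["ee_rot"]); p=np.array(s["tcp_pos"])
    j=np.radians(jaw); zt=np.array([np.cos(j),np.sin(j),0])
    if zt@R[:,2]<0: zt=-zt
    yt=np.array([0,0,-1.]); Rt=np.c_[np.cross(yt,zt),yt,zt]
    rv=cv2.Rodrigues(R.T@Rt)[0].ravel()
    print("t",round(s["time_s"],2),"tcp",p.round(4),"F",np.round(s["wrist_force"],1),"w",round(s["gripper_width"],3))
    print("turn",rv.round(3),"shift cm",(R.T@(np.array([x,y,z])-p)*100).round(2))
E
python3 -c "
from h import *
to(.569,.0455,.16)"
```

```text
t 0.25 tcp [0.2478 0.5735 0.2331] F [ 0.8 -0.4 -0. ] w 1.002
turn [-0.001  0.418 -0.   ] shift cm [-50.43   7.34  35.72]
```

Request:
step_arm:
  moves:
    - [[0,0.418,0,-50.4,0,35.7,45],[0,0.418,0,-50.4,0,35.7,45],[0,0.418,0,-50.4,0,35.7,45],[0,0.418,0,-50.4,0,35.7,45],[0,0.418,0,-50.4,0,35.7,45]]

```text
time_s: 0.67
tcp_pos: [0.3566, 0.394, 0.2336]
ee_rot: [[-0.677, -0.0, -0.736], [0.736, 0.0, -0.677], [0.0, -1.0, 0.0]]
wrist_force: [0.9, -0.3, 0.5]
gripper_width: 0.704
```

```bash
python3 -c "
from h import *
to(.569,.0455,.20)"
```

```text
t 0.67 tcp [0.3566 0.394  0.2336] F [ 0.9 -0.3  0.5] w 0.704
turn [-0.    -0.001  0.   ] shift cm [-40.02   3.35   7.98]
```

Request:
step_arm:
  moves:
    - [[0,0,0,-40,0,8,45],[0,0,0,-40,0,8,45],[0,0,0,-40,0,8,45],[0,0,0,-40,0,8,45],[0,0,0,-40,0,8,45]]

```text
time_s: 1.08
tcp_pos: [0.4652, 0.216, 0.2339]
ee_rot: [[-0.678, 0.0, -0.735], [0.735, 0.0, -0.678], [0.0, -1.0, -0.001]]
wrist_force: [-0.4, 1.3, -0.2]
gripper_width: 0.458
```

```bash
python3 -c "
from h import *
to(.569,.0455,.15)"
```

```text
t 1.08 tcp [0.4652 0.216  0.2339] F [-0.4  1.3 -0.2] w 0.458
turn [0.001 0.    0.   ] shift cm [-19.57   8.38   3.94]
```

Request:
step_arm:
  moves:
    - [[0,0,0,-19.4,3,3.9,45],[0,0,0,-19.4,3,3.9,45],[0,0,0,-19.4,3,3.9,45],[0,0,0,-19.4,3,3.9,45],[0,0,0,-19.4,3,3.9,45]]

```text
time_s: 1.5
tcp_pos: [0.5683, 0.0463, 0.203]
ee_rot: [[-0.677, -0.0, -0.736], [0.736, -0.0, -0.677], [0.0, -1.0, 0.0]]
wrist_force: [0.0, 0.4, -0.9]
gripper_width: 0.449
```

```bash
python3 -c "
from h import *
to(.569,.0455,.15)"
```

```text
t 1.5 tcp [0.5683 0.0463 0.203 ] F [ 0.   0.4 -0.9] w 0.449
turn [-0.    -0.001  0.   ] shift cm [-0.11  5.3  -0.  ]
```

Request:
step_arm:
  moves:
    - [[0,0,0,-0.1,3,0,45],[0,0,0,-0.1,6,0,45],[0,0,0,-0.1,8,0,45],[0,0,0,-0.1,9.7,0,45],[0,0,0,-0.1,9.7,0,45]]

```text
time_s: 1.92
tcp_pos: [0.5654, 0.0472, 0.1025]
ee_rot: [[-0.677, -0.008, -0.736], [0.736, -0.002, -0.677], [0.004, -1.0, 0.007]]
wrist_force: [-0.7, 0.1, -0.7]
gripper_width: 0.449
```

```bash
python3 -c "
from h import *
c=optics.capture('side'); cv2.imwrite('pics/s1.png',cv2.resize(c['image'][120:280,180:340,::-1],None,fx=3.5,fy=3.5))
to(.569,.0455,.104)"
```

```text
t 1.97 tcp [0.5669 0.0476 0.1048] F [ 0.4 -0.4  0.9] w 0.451
turn [-0.004 -0.001  0.002] shift cm [-0.29  0.08 -0.01]
```

View pics/s1.png

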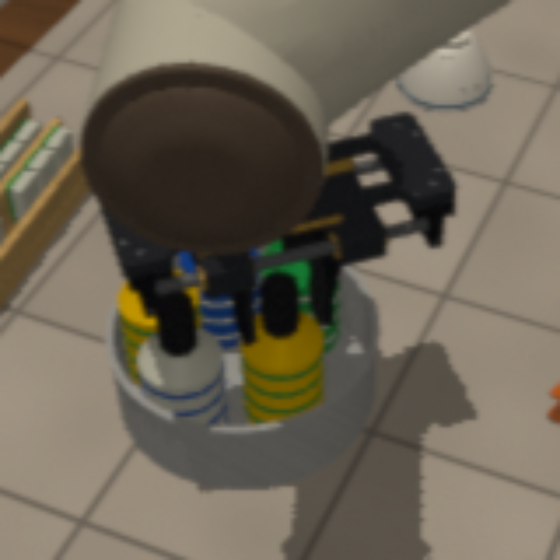

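The side view shows the fingers either side of the front yellow cap at (280,300). Closing now.

Request:
step_arm:
  moves:
    - [[0,0,0,-0.2,0,0,45],[0,0,0,-0.2,0,0,10],[0,0,0,-0.2,0,0,10],[0,0,0,-0.2,0,0,10],[0,0,0,-0.2,0,0,10]]

```text
time_s: 2.38
tcp_pos: [0.5697, 0.0466, 0.1076]
ee_rot: [[-0.678, 0.001, -0.735], [0.735, -0.0, -0.678], [-0.001, -1.0, -0.001]]
wrist_force: [-0.4, -0.7, 1.8]
gripper_width: 0.265
```

```bash
python3 -c "
from h import *
to(.565,.073,.108)"
```

```text
t 2.38 tcp [0.5697 0.0466 0.1076] F [-0.4 -0.7  1.8] w 0.265
turn [ 0.001  0.    -0.001] shift cm [ 2.26 -0.04 -1.45]
```

Request:
step_arm:
  moves:
    - [[0,0,0,0,-0.3,0,10],[0,0,0,0,-0.6,0,10],[0,0,0,0,-0.6,0,10],[0,0,0,0,-0.6,0,10],[0,0,0,0,-0.6,0,10]]

```text
time_s: 2.8
tcp_pos: [0.5693, 0.0466, 0.1124]
ee_rot: [[-0.678, -0.0, -0.735], [0.735, -0.0, -0.678], [0.0, -1.0, 0.0]]
wrist_force: [0.4, -0.2, -2.4]
gripper_width: 0.262
```

```bash
python3 -c "
from h import *
to(.5645,.0728,.111)"
```

```text
t 2.8 tcp [0.5693 0.0466 0.1124] F [ 0.4 -0.2 -2.4] w 0.262
turn [-0. -0.  0.] shift cm [ 2.25  0.14 -1.42]
```

Request:
step_arm:
  moves:
    - [[0,0,0,0.7,0,-0.4,10],[0,0,0,1.4,0,-0.9,10],[0,0,0,2.25,0,-1.4,10],[0,0,0,2.25,0,-1.4,10],[0,0,0,2.25,0,-1.4,10]]

```text
time_s: 3.22
tcp_pos: [0.5644, 0.0737, 0.1125]
ee_rot: [[-0.679, -0.0, -0.734], [0.734, 0.0, -0.679], [0.0, -1.0, -0.0]]
wrist_force: [-0.6, -0.7, -2.7]
gripper_width: 0.267
```

```bash
python3 -c "
from h import *
to(.5645,.0728,.107)
c=optics.capture('side'); cv2.imwrite('pics/s2.png',cv2.resize(c['image'][120:280,180:340,::-1],None,fx=3.5,fy=3.5))
c=optics.capture('top'); cv2.imwrite('pics/t2.png',cv2.resize(c['image'][120:250,200:350,::-1],None,fx=4,fy=4))
"
```

```text
t 3.22 tcp [0.5644 0.0737 0.1125] F [-0.6 -0.7 -2.7] w 0.267
turn [0.    0.001 0.   ] shift cm [-0.07  0.55  0.05]
```

View pics/s2.png

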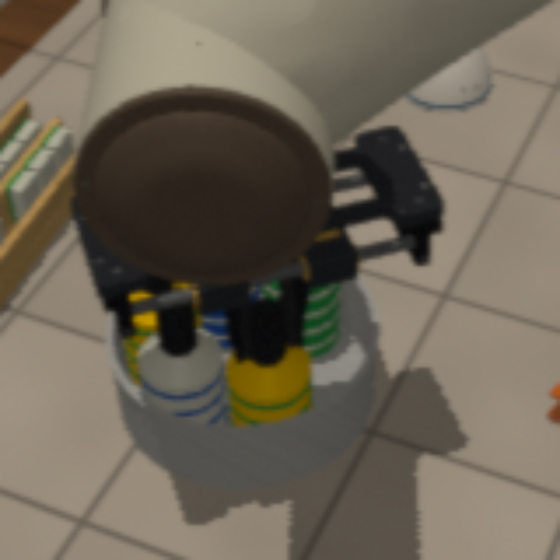

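View pics/t2.png

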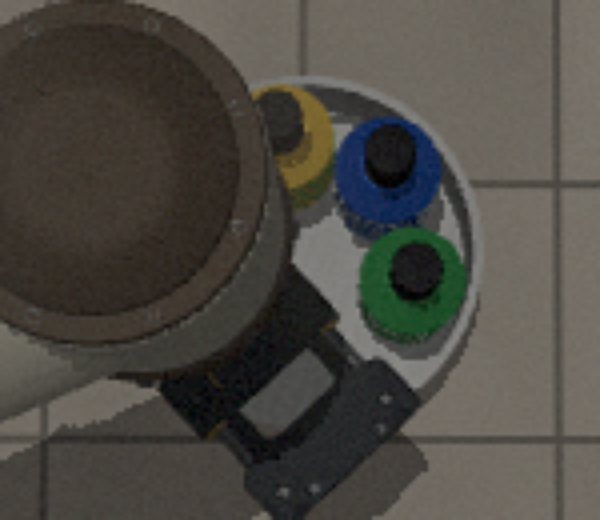

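The side view shows the yellow canister, gripped at (265,330), now beside the white one. I'll lower it slowly to contact.

Request:
step_arm:
  moves:
    - [[0,0,0,0,0.15,0,10],[0,0,0,0,0.3,0,10],[0,0,0,0,0.45,0,10],[0,0,0,0,0.55,0,10],[0,0,0,0,0.55,0,10]]

```text
time_s: 3.73
tcp_pos: [0.5647, 0.0724, 0.1076]
ee_rot: [[-0.678, 0.0, -0.735], [0.735, -0.0, -0.678], [-0.001, -1.0, 0.0]]
wrist_force: [-1.0, -0.8, 2.5]
gripper_width: 0.269
```

Contact: the force went from -2.5 to +2.5 N. Release by opening, then rise.

Request:
step_arm:
  moves:
    - [[0,0,0,0,0,0,45],[0,0,0,0,0,0,45],[0,0,0,0,0,0,45],[0,0,0,0,-1,0,45],[0,0,0,0,-4,0,45]]

```text
time_s: 4.15
tcp_pos: [0.5617, 0.0719, 0.1436]
ee_rot: [[-0.677, -0.01, -0.736], [0.736, -0.003, -0.677], [0.005, -1.0, 0.009]]
wrist_force: [-0.0, 0.4, 0.6]
gripper_width: 0.442
```

```bash
python3 -c "
from h import *
to(.5935,.329,.18)"
```

```text
t 4.15 tcp [0.5617 0.0719 0.1436] F [-0.   0.4  0.6] w 0.442
turn [-0.009 -0.001  0.005] shift cm [ 16.78  -3.74 -19.72]
```

Request:
step_arm:
  moves:
    - [[0,0,0,0,-4,0,45],[0,0,0,3,-6,-3.5,45],[0,0,0,16.7,-6,-19.7,45],[0,0,0,16.7,-6,-19.7,45],[0,0,0,16.7,-6,-19.7,45]]

```text
time_s: 4.57
tcp_pos: [0.5847, 0.2364, 0.2075]
ee_rot: [[-0.677, 0.002, -0.736], [0.736, 0.002, -0.677], [-0.0, -1.0, -0.003]]
wrist_force: [1.2, -0.4, 0.3]
gripper_width: 0.447
```

```bash
python3 -c "
from h import *
to(.5935,.329,.18)
c=optics.capture('top'); cv2.imwrite('pics/t3.png',cv2.resize(c['image'][120:250,200:350,::-1],None,fx=4,fy=4))
for ce,a,b in caps(c,(228,138,326,235)): print('top',ce.round(1),a,b,onz(c,ce,.106).round(4))
"
```

```text
t 4.57 tcp [0.5847 0.2364 0.2075] F [ 1.2 -0.4  0.3] w 0.447
turn [ 0.003 -0.001 -0.   ] shift cm [ 6.22  2.77 -6.91]
top [269.  152.3] 72 [264, 145, 11, 13] [[0.6515 0.0442]]
top [297.2 158.9] 178 [291, 151, 13, 17] [[ 0.6391 -0.0084]]
top [247.4 170.1] 156 [241, 163, 14, 15] [[0.6179 0.0843]]
top [303.7 187.9] 170 [297, 180, 14, 17] [[ 0.5849 -0.0205]]
top [253.9 199.9] 141 [248, 193, 13, 14] [[0.5623 0.0718]]
```

View pics/t3.png

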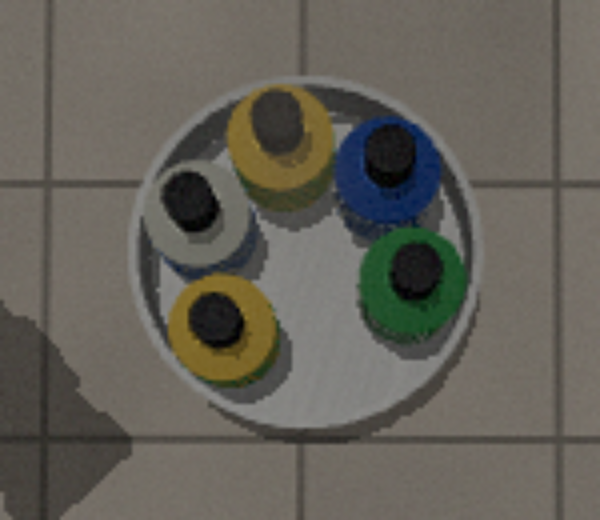

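The top view shows can_5 standing in its ring place at (215,320), touching nothing out of place. The middle and one ring place are free. Next is the green one.

Request:
step_arm:
  moves:
    - [[0,0,0,3.0,0,-3.4,45],[0,0,0,6.1,0.5,-6.6,45],[0,0,0,6.1,2,-6.6,45],[0,0,0,6.1,3,-6.6,45],[0,0,0,6.1,3,-6.6,45]]

```text
time_s: 5.03
tcp_pos: [0.5898, 0.3236, 0.1725]
ee_rot: [[-0.678, -0.005, -0.735], [0.735, -0.003, -0.678], [0.001, -1.0, 0.006]]
wrist_force: [-0.1, 0.3, -1.3]
gripper_width: 0.45
```

```bash
python3 -c "
from h import *
to(.5935,.329,.102)
c=optics.capture('side'); cv2.imwrite('pics/s3.png',cv2.resize(c['image'][220:400,100:280,::-1],None,fx=3.3,fy=3.3))
"
```

```text
t 5.03 tcp [0.5898 0.3236 0.1725] F [-0.1  0.3 -1.3] w 0.45
turn [-0.006  0.     0.001] shift cm [ 0.14  7.05 -0.68]
```

View pics/s3.png

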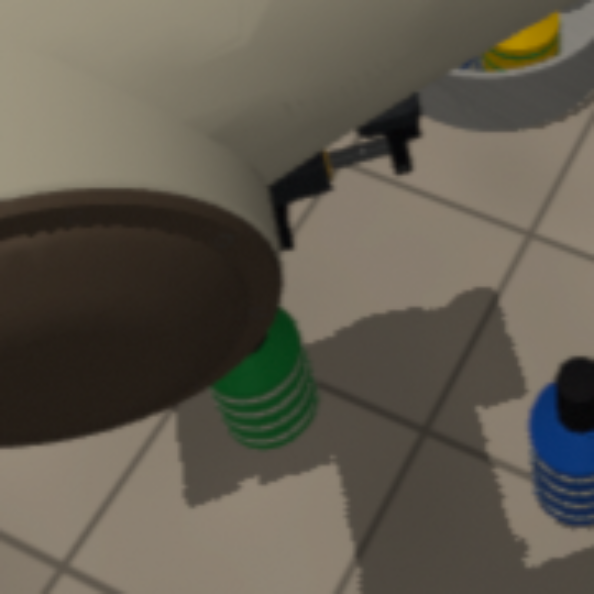

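The green cap is hidden behind the wrist in the side view, and its body shows at (265,380). I'll correct the sideways offset and then descend.

Request:
step_arm:
  moves:
    - [[0,0,0,0.1,1,-0.6,45],[0,0,0,0.1,2.5,-0.6,45],[0,0,0,0.1,4.5,-0.6,45],[0,0,0,0.1,6.0,-0.6,45],[0,0,0,0.1,6.8,-0.6,45]]

```text
time_s: 5.5
tcp_pos: [0.5951, 0.3274, 0.1059]
ee_rot: [[-0.677, -0.002, -0.736], [0.736, -0.001, -0.677], [0.0, -1.0, 0.002]]
wrist_force: [-0.2, 0.1, -0.1]
gripper_width: 0.45
```

```bash
python3 -c "
from h import *
to(.5935,.329,.102)
"
```

```text
t 5.5 tcp [0.5951 0.3274 0.1059] F [-0.2  0.1 -0.1] w 0.45
turn [-0.002 -0.002  0.   ] shift cm [0.23 0.39 0.01]
```

Request:
step_arm:
  moves:
    - [[0,0,0,0.2,0.2,0,45],[0,0,0,0.2,0.3,0,10],[0,0,0,0.2,0.3,0,10],[0,0,0,0.2,0.3,0,10],[0,0,0,0.2,0.3,0,10]]

```text
time_s: 5.92
tcp_pos: [0.5945, 0.3308, 0.1059]
ee_rot: [[-0.678, 0.002, -0.735], [0.735, 0.001, -0.678], [-0.0, -1.0, -0.002]]
wrist_force: [-1.1, -0.7, 1.4]
gripper_width: 0.273
```

```bash
python3 -c "
from h import *
to(.5935,.329,.102)
"
```

```text
t 5.92 tcp [0.5945 0.3308 0.1059] F [-1.1 -0.7  1.4] w 0.273
turn [ 0.002 -0.    -0.   ] shift cm [-0.07  0.39  0.2 ]
```

Request:
step_arm:
  moves:
    - [[0,0,0,0,-2,0,10],[0,0,0,0,-6,0,10],[0,0,0,0,-10,0,10],[0,0,0,0,-12,0,10],[0,0,0,0,-12,0,10]]

```text
time_s: 6.33
tcp_pos: [0.5964, 0.3321, 0.2321]
ee_rot: [[-0.679, 0.011, -0.735], [0.735, 0.007, -0.678], [-0.002, -1.0, -0.013]]
wrist_force: [0.6, 0.0, -1.6]
gripper_width: 0.268
```

```bash
python3 -c "
from h import *
to(.548,.020,.225)
"
```

```text
t 6.33 tcp [0.5964 0.3321 0.2321] F [ 0.6  0.  -1.6] w 0.268
turn [ 0.013  0.    -0.002] shift cm [-19.64   0.42  24.74]
```

Request:
step_arm:
  moves:
    - [[0,0,0,-1.5,-1.5,2,10],[0,0,0,-4,-3,5,10],[0,0,0,-6.4,-3,8,10],[0,0,0,-8.8,-3,11,10],[0,0,0,-11,-3,14,10]]

```text
time_s: 6.75
tcp_pos: [0.5642, 0.153, 0.2532]
ee_rot: [[-0.678, -0.003, -0.735], [0.735, -0.0, -0.678], [0.002, -1.0, 0.002]]
wrist_force: [1.7, -0.3, -1.9]
gripper_width: 0.265
```

```bash
python3 -c "
from h import *
to(.548,.020,.225)
"
```

```text
t 6.75 tcp [0.5642 0.153  0.2532] F [ 1.7 -0.3 -1.9] w 0.265
turn [-0.002 -0.     0.002] shift cm [-8.69  2.83 10.2 ]
```

Request:
step_arm:
  moves:
    - [[0,0,0,-2.3,0,2.7,10],[0,0,0,-4.6,0,5.4,10],[0,0,0,-6.8,0,8.0,10],[0,0,0,-8.3,0,9.9,10],[0,0,0,-8.3,0,9.9,10]]

```text
time_s: 7.17
tcp_pos: [0.5468, 0.0228, 0.2534]
ee_rot: [[-0.674, -0.004, -0.738], [0.738, -0.001, -0.674], [0.002, -1.0, 0.004]]
wrist_force: [0.6, 1.0, -2.5]
gripper_width: 0.266
```

```bash
python3 -c "
from h import *
to(.548,.020,.175)
c=optics.capture('side'); cv2.imwrite('pics/s4.png',cv2.resize(c['image'][100:280,160:340,::-1],None,fx=3.3,fy=3.3))
"
```

```text
t 7.17 tcp [0.5468 0.0228 0.2534] F [ 0.6  1.  -2.5] w 0.266
turn [-0.004 -0.005  0.002] shift cm [-0.3   7.84  0.07]
```

View pics/s4.png

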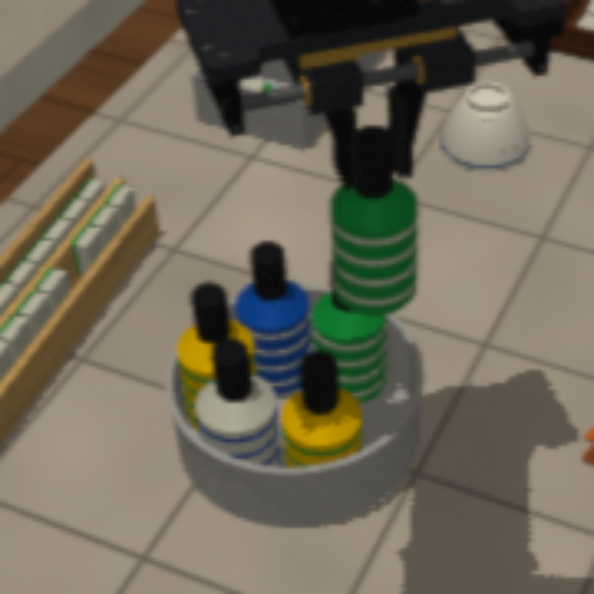

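Request:
step_arm:
  moves:
    - [[0,0,0,-0.2,1.5,0,10],[0,0,0,-0.2,3.5,0,10],[0,0,0,-0.2,5.0,0,10],[0,0,0,-0.2,5.5,0,10],[0,0,0,-0.2,5.5,0,10]]

```text
time_s: 7.63
tcp_pos: [0.5493, 0.0257, 0.1974]
ee_rot: [[-0.678, -0.005, -0.735], [0.735, -0.001, -0.678], [0.002, -1.0, 0.004]]
wrist_force: [-0.3, 0.9, -2.8]
gripper_width: 0.264
```

```bash
python3 -c "
from h import *
to(.549,.020,.11)
to(.549,.020,.11)
c=optics.capture('side'); to(.549,.020,.11); cv2.imwrite('pics/s5.png',cv2.resize(c['image'][100:280,160:340,::-1],None,fx=3.3,fy=3.3))
c=optics.capture('top'); to(.549,.020,.11);cv2.imwrite('pics/t5.png',cv2.resize(c['image'][120:270,200:350,::-1],None,fx=4,fy=4))
"
```

```text
t 7.63 tcp [0.5493 0.0257 0.1974] F [-0.3  0.9 -2.8] w 0.264
turn [-0.004  0.     0.002] shift cm [-0.42  8.74  0.37]
t 7.63 tcp [0.5493 0.0257 0.1974] F [-0.3  0.9 -2.8] w 0.264
turn [-0.004  0.     0.002] shift cm [-0.42  8.74  0.37]
t 7.68 tcp [0.5503 0.0257 0.1989] F [ 0.5  0.8 -2.1] w 0.264
turn [-0.002  0.001  0.001] shift cm [-0.34  8.89  0.47]
t 7.73 tcp [0.551  0.0258 0.1999] F [ 0.3  0.6 -1.7] w 0.269
turn [ 0.     0.001 -0.001] shift cm [-0.28  8.99  0.54]
```

View pics/s5.png

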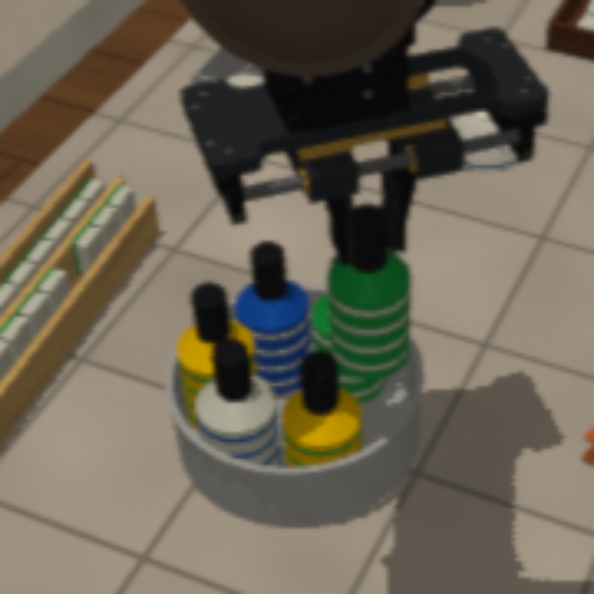

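View pics/t5.png

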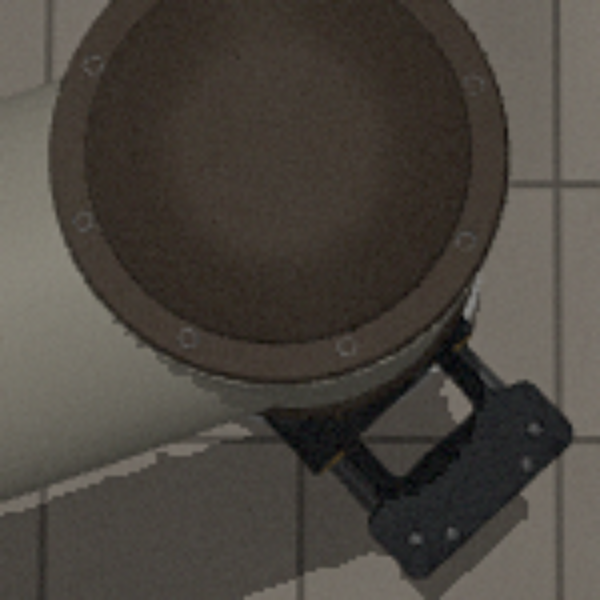

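Request:
step_arm:
  moves:
    - [[0,0,0,-0.3,0,0.5,10],[0,0,0,-0.3,0.5,0.5,10],[0,0,0,-0.3,0.5,0.5,10],[0,0,0,-0.3,0.5,0.5,10],[0,0,0,-0.3,0.5,0.5,10]]

```text
time_s: 8.15
tcp_pos: [0.5489, 0.0195, 0.1948]
ee_rot: [[-0.678, 0.001, -0.735], [0.735, 0.0, -0.678], [-0.0, -1.0, -0.0]]
wrist_force: [0.7, 0.0, -1.4]
gripper_width: 0.265
```

```bash
python3 -c "
from h import *
c=optics.capture('side'); to(.549,.020,.11); cv2.imwrite('pics/s6.png',cv2.resize(c['image'][100:280,160:340,::-1],None,fx=3.3,fy=3.3))
print(np.c_[caps(c,(255,155,290,182),60)] if 0 else [(q[0].round(1),q[1],onz(c,q[0],.195-.003).round(4)) for q in caps(c,(255,150,295,190),60)])
"
```

```text
t 8.2 tcp [0.549  0.0195 0.1949] F [-0.1  1.2 -3.5] w 0.266
turn [ 0.001 -0.    -0.   ] shift cm [ 0.03  8.49 -0.03]
[(array([272. , 163.4]), 686, array([[ 0.5602, -0.0016]]))]
```

Request:
step_arm:
  moves:
    - [[0,0,0,0,0.7,0,10],[0,0,0,0,1.6,0,10],[0,0,0,0,2.6,0,10],[0,0,0,0,3.5,0,10],[0,0,0,0,4.0,0,10]]

```text
time_s: 8.62
tcp_pos: [0.5477, 0.0193, 0.1523]
ee_rot: [[-0.678, -0.004, -0.735], [0.735, -0.001, -0.678], [0.002, -1.0, 0.003]]
wrist_force: [0.3, -0.3, -3.1]
gripper_width: 0.266
```

Request:
step_arm:
  moves:
    - [[0,0,0,0,0.8,0,10],[0,0,0,0,1.7,0,10],[0,0,0,0,2.6,0,10],[0,0,0,0,3.4,0,10],[0,0,0,0,3.8,0,10]]

```text
time_s: 9.03
tcp_pos: [0.5481, 0.0194, 0.115]
ee_rot: [[-0.678, -0.002, -0.735], [0.735, -0.0, -0.678], [0.001, -1.0, 0.002]]
wrist_force: [-0.8, -0.1, -2.5]
gripper_width: 0.264
```

```bash
python3 -c "
from h import *
c=optics.capture('side'); to(.549,.020,.11); cv2.imwrite('pics/s7.png',cv2.resize(c['image'][100:280,160:340,::-1],None,fx=3.3,fy=3.3))
"
```

```text
t 9.08 tcp [0.5479 0.0194 0.1147] F [ 0.6  0.2 -2.8] w 0.264
turn [-0.003 -0.001  0.002] shift cm [-0.03  0.47 -0.13]
```

View pics/s7.png

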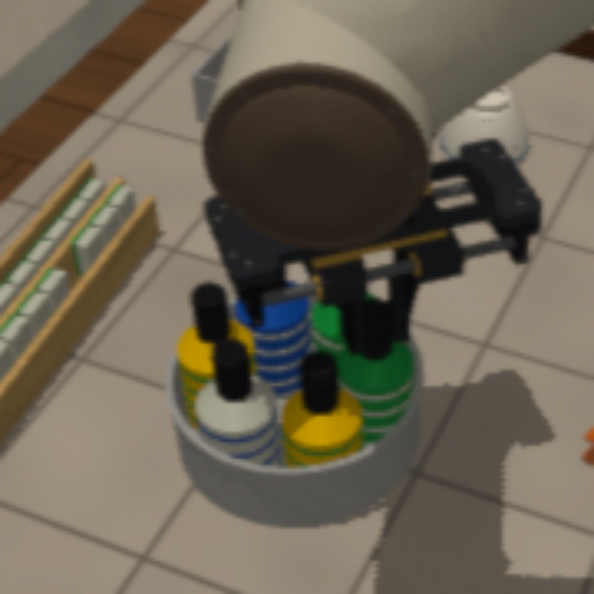

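The green one is in the gap at (375,380), hanging just above the floor. I'll lower the last few mm.

Request:
step_arm:
  moves:
    - [[0,0,0,0,0.1,0,10],[0,0,0,0,0.2,0,10],[0,0,0,0,0.3,0,10],[0,0,0,0,0.4,0,10],[0,0,0,0,0.45,0,10]]

```text
time_s: 9.5
tcp_pos: [0.5489, 0.0196, 0.1123]
ee_rot: [[-0.678, 0.001, -0.735], [0.735, 0.0, -0.678], [-0.0, -1.0, -0.001]]
wrist_force: [0.6, 0.7, -3.5]
gripper_width: 0.272
```

Request:
step_arm:
  moves:
    - [[0,0,0,0,0.1,0,10],[0,0,0,0,0.2,0,10],[0,0,0,0,0.3,0,10],[0,0,0,0,0.3,0,10],[0,0,0,0,0.3,0,10]]

```text
time_s: 9.92
tcp_pos: [0.5492, 0.0195, 0.1099]
ee_rot: [[-0.678, 0.001, -0.735], [0.735, -0.0, -0.678], [-0.001, -1.0, -0.001]]
wrist_force: [-1.9, -0.3, 5.0]
gripper_width: 0.271
```

Contact (+5 N). Release and rise.

Request:
step_arm:
  moves:
    - [[0,0,0,0,0,0,45],[0,0,0,0,0,0,45],[0,0,0,0,0,0,45],[0,0,0,0,-1,0,45],[0,0,0,0,-4,0,45]]

```text
time_s: 10.33
tcp_pos: [0.5459, 0.019, 0.1456]
ee_rot: [[-0.677, -0.01, -0.736], [0.736, -0.002, -0.677], [0.005, -1.0, 0.009]]
wrist_force: [1.1, -0.5, -0.2]
gripper_width: 0.441
```

Request:
step_arm:
  moves:
    - [[0,0,0,0,-4,0,45],[0,0,0,3,-7,-2.5,45],[0,0,0,6,-7,-5.5,45],[0,0,0,9,-7,-8.5,45],[0,0,0,12,-7,-11,45]]

```text
time_s: 10.75
tcp_pos: [0.5491, 0.179, 0.2212]
ee_rot: [[-0.677, 0.003, -0.736], [0.736, 0.002, -0.677], [-0.001, -1.0, -0.004]]
wrist_force: [1.3, 0.6, -0.7]
gripper_width: 0.452
```

```bash
python3 -c "
from h import *
to(.4197,.2988,.18)
c=optics.capture('top'); cv2.imwrite('pics/t8.png',cv2.resize(c['image'][120:250,200:350,::-1],None,fx=4,fy=4))
for ce,a,b in caps(c,(228,138,326,235)): print('top',ce.round(1),a,b,onz(c,ce,.106).round(4))
"
```

```text
t 10.75 tcp [0.5491 0.179  0.2212] F [ 1.3  0.6 -0.7] w 0.452
turn [ 0.004 -0.001 -0.001] shift cm [17.58  4.1   1.42]
top [268.4 153. ] 59 [264, 146, 11, 12] [[0.6502 0.0453]]
top [297.1 158.8] 177 [291, 151, 13, 17] [[ 0.6392 -0.0084]]
top [247.4 170.1] 155 [241, 163, 14, 15] [[0.6179 0.0842]]
top [303.7 187.9] 169 [297, 180, 14, 17] [[ 0.5848 -0.0206]]
top [253.9 200. ] 139 [248, 194, 13, 13] [[0.5621 0.0717]]
top [282.7 207.7] 149 [277, 201, 13, 15] [[0.5479 0.0183]]
```

View pics/t8.png

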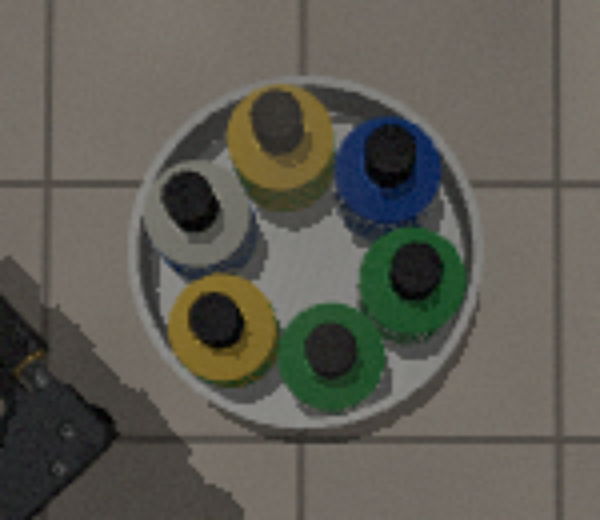

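The top view shows six ring canisters standing, with the new green at (330,355) and the middle free. Next is the blue one.

Request:
step_arm:
  moves:
    - [[0,0,0,4,0,0.4,45],[0,0,0,8,0.5,0.8,45],[0,0,0,12,2,1.2,45],[0,0,0,15.5,3.5,1.4,45],[0,0,0,17.4,4,1.4,45]]

```text
time_s: 11.22
tcp_pos: [0.417, 0.2966, 0.1778]
ee_rot: [[-0.679, -0.002, -0.734], [0.734, -0.001, -0.679], [0.001, -1.0, 0.003]]
wrist_force: [-0.1, -1.7, -0.3]
gripper_width: 0.447
```

```bash
python3 -c "
from h import *
c=optics.capture('side')
to(.4197,.2988,.105)
cv2.imwrite('pics/s9.png',cv2.resize(c['image'][220:400,180:360,::-1],None,fx=3.3,fy=3.3))
"
```

```text
t 11.27 tcp [0.4164 0.2979 0.1777] F [-0.2  0.7 -0.6] w 0.45
turn [-0.003  0.004  0.001] shift cm [-0.16  7.26 -0.32]
```

View pics/s9.png

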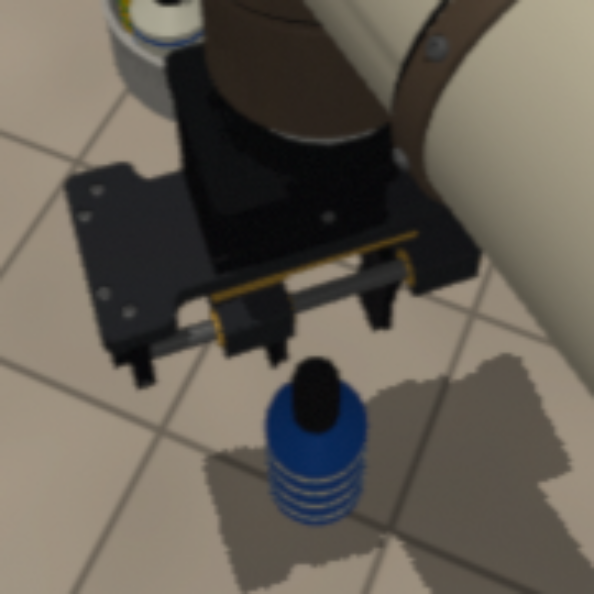

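The fingers at (275,350) and (380,310) straddle the blue cap's line at (317,390). Correct and descend.

Request:
step_arm:
  moves:
    - [[0,0,0,-0.1,0.5,-0.3,45],[0,0,0,-0.1,2.5,-0.3,45],[0,0,0,-0.1,4.5,-0.3,45],[0,0,0,-0.1,6.3,-0.3,45],[0,0,0,-0.1,7.1,-0.3,45]]

```text
time_s: 11.68
tcp_pos: [0.4233, 0.2957, 0.1062]
ee_rot: [[-0.677, -0.002, -0.736], [0.736, -0.002, -0.677], [-0.0, -1.0, 0.003]]
wrist_force: [-0.7, -0.2, -0.3]
gripper_width: 0.449
```

```bash
python3 -c "
from h import *
to(.4197,.2988,.105)
"
```

```text
t 11.68 tcp [0.4233 0.2957 0.1062] F [-0.7 -0.2 -0.3] w 0.449
turn [-0.003 -0.002 -0.   ] shift cm [0.48 0.12 0.05]
```

Request:
step_arm:
  moves:
    - [[0,0,0,0.2,0,0,45],[0,0,0,0.2,0,0,45],[0,0,0,0.2,0,0,45],[0,0,0,0.2,0,0,45],[0,0,0,0.2,0,0,45]]

```text
time_s: 12.1
tcp_pos: [0.4223, 0.299, 0.1091]
ee_rot: [[-0.678, 0.002, -0.735], [0.735, 0.002, -0.678], [0.0, -1.0, -0.002]]
wrist_force: [0.3, 0.9, 0.0]
gripper_width: 0.451
```

```bash
python3 -c "
from h import *
to(.4197,.2988,.105)
"
```

```text
t 12.1 tcp [0.4223 0.299  0.1091] F [0.3 0.9 0. ] w 0.451
turn [ 0.002 -0.     0.   ] shift cm [0.16 0.41 0.2 ]
```

Request:
step_arm:
  moves:
    - [[0,0,0,0.2,0.2,0.2,45],[0,0,0,0.2,0.4,0.2,10],[0,0,0,0.2,0.4,0.2,10],[0,0,0,0.2,0.4,0.2,10],[0,0,0,0.2,0.4,0.2,10]]

```text
time_s: 12.52
tcp_pos: [0.419, 0.2987, 0.104]
ee_rot: [[-0.678, 0.0, -0.735], [0.735, 0.0, -0.678], [-0.0, -1.0, -0.0]]
wrist_force: [0.5, 0.5, -0.3]
gripper_width: 0.265
```

Request:
step_arm:
  moves:
    - [[0,0,0,0,-2,0,10],[0,0,0,0,-6,0,10],[0,0,0,0,-10,0,10],[0,0,0,0,-13,0,10],[0,0,0,0,-15,0,10]]

```text
time_s: 12.93
tcp_pos: [0.4196, 0.2992, 0.2575]
ee_rot: [[-0.678, 0.003, -0.735], [0.735, 0.003, -0.678], [0.0, -1.0, -0.005]]
wrist_force: [-0.6, 0.7, -1.4]
gripper_width: 0.268
```

```bash
python3 -c "
from h import *
to(.603,.0325,.25)
"
```

```text
t 12.93 tcp [0.4196 0.2992 0.2575] F [-0.6  0.7 -1.4] w 0.268
turn [0.005 0.    0.   ] shift cm [-32.04   0.72   4.61]
```

Request:
step_arm:
  moves:
    - [[0,0,0,-2,0,0.3,10],[0,0,0,-5,0,0.7,10],[0,0,0,-9,0,1.3,10],[0,0,0,-13,0,1.9,10],[0,0,0,-17,0,2.5,10]]

```text
time_s: 13.35
tcp_pos: [0.5159, 0.1552, 0.2535]
ee_rot: [[-0.679, -0.001, -0.734], [0.734, -0.0, -0.679], [0.001, -1.0, 0.001]]
wrist_force: [0.9, 1.4, -2.6]
gripper_width: 0.268
```

Request:
step_arm:
  moves:
    - [[0,0,0,-4,0,0.6,10],[0,0,0,-8,0,1.2,10],[0,0,0,-11.5,0,1.7,10],[0,0,0,-14,0,2.0,10],[0,0,0,-15,0,2.1,10]]

```text
time_s: 13.77
tcp_pos: [0.6031, 0.0291, 0.2526]
ee_rot: [[-0.675, -0.002, -0.738], [0.738, -0.001, -0.675], [0.001, -1.0, 0.002]]
wrist_force: [-0.5, 1.1, -2.2]
gripper_width: 0.267
```

```bash
python3 -c "
from h import *
to(.603,.0325,.19)
"
```

```text
t 13.77 tcp [0.6031 0.0291 0.2526] F [-0.5  1.1 -2.2] w 0.267
turn [-0.002 -0.004  0.001] shift cm [ 0.25  6.26 -0.24]
```

Request:
step_arm:
  moves:
    - [[0,0,0,0.2,0,-0.2,10],[0,0,0,0.2,1,-0.2,10],[0,0,0,0.2,3,-0.2,10],[0,0,0,0.2,5,-0.2,10],[0,0,0,0.2,5.5,-0.2,10]]

```text
time_s: 14.18
tcp_pos: [0.5989, 0.0361, 0.1947]
ee_rot: [[-0.679, -0.008, -0.734], [0.734, -0.0, -0.679], [0.005, -1.0, 0.006]]
wrist_force: [-0.6, -0.2, -3.5]
gripper_width: 0.265
```

Request:
step_arm:
  moves:
    - [[0,0,0,0,0,0,10],[0,0,0,0,0,0,10],[0,0,0,0,0,0,10],[0,0,0,0,0,0,10],[0,0,0,0,0,0,10]]

```text
time_s: 14.6
tcp_pos: [0.6027, 0.0353, 0.2002]
ee_rot: [[-0.678, 0.002, -0.735], [0.735, 0.001, -0.678], [-0.001, -1.0, -0.002]]
wrist_force: [0.1, -0.7, -2.1]
gripper_width: 0.264
```

```bash
python3 -c "
from h import *
c=optics.capture('side')
to(.603,.0325,.108)
cv2.imwrite('pics/s10.png',cv2.resize(c['image'][100:280,160:340,::-1],None,fx=3.3,fy=3.3))
"
```

```text
t 14.65 tcp [0.6025 0.0352 0.2   ] F [ 0.4 -0.5 -3.1] w 0.267
turn [ 0.002 -0.    -0.001] shift cm [-0.22  9.2   0.16]
```

View pics/s10.png

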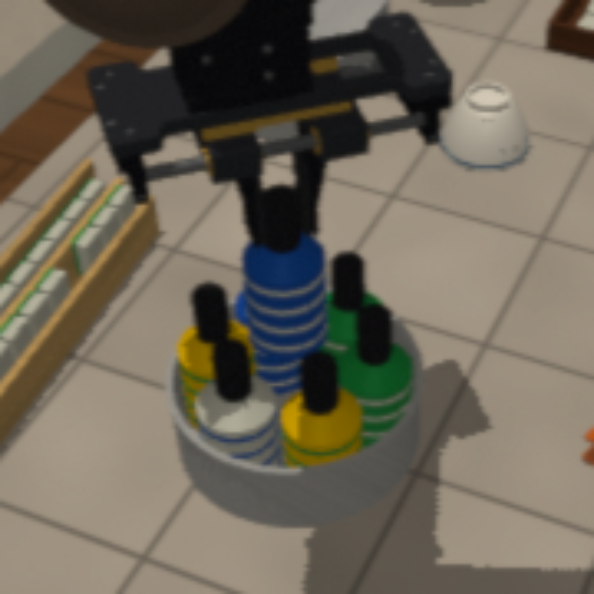

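Request:
step_arm:
  moves:
    - [[0,0,0,-0.2,0.3,0.15,10],[0,0,0,-0.2,0.6,0.15,10],[0,0,0,-0.2,0.7,0.15,10],[0,0,0,-0.2,0.7,0.15,10],[0,0,0,-0.2,0.7,0.15,10]]

```text
time_s: 15.07
tcp_pos: [0.6024, 0.0324, 0.1918]
ee_rot: [[-0.678, -0.0, -0.735], [0.735, -0.0, -0.678], [0.0, -1.0, 0.001]]
wrist_force: [0.4, 0.4, -2.6]
gripper_width: 0.27
```

```bash
python3 -c "
from h import *
to(.603,.0325,.108)
c=optics.capture('side')
to(.603,.0325,.108)
"
```

```text
t 15.07 tcp [0.6024 0.0324 0.1918] F [ 0.4  0.4 -2.6] w 0.27
turn [-0.001 -0.     0.   ] shift cm [-0.03  8.38 -0.06]
t 15.12 tcp [0.6025 0.0324 0.192 ] F [ 0.5  0.2 -2.5] w 0.264
turn [-0. -0. -0.] shift cm [-0.03  8.4  -0.04]
```

Request:
step_arm:
  moves:
    - [[0,0,0,0,0.5,0,10],[0,0,0,0,1.0,0,10],[0,0,0,0,1.5,0,10],[0,0,0,0,2.0,0,10],[0,0,0,0,2.5,0,10]]

```text
time_s: 15.53
tcp_pos: [0.6023, 0.0325, 0.1662]
ee_rot: [[-0.678, -0.001, -0.735], [0.735, -0.0, -0.678], [0.0, -1.0, 0.001]]
wrist_force: [0.3, 0.2, -1.8]
gripper_width: 0.269
```

Request:
step_arm:
  moves:
    - [[0,0,0,0,0.6,0,10],[0,0,0,0,1.2,0,10],[0,0,0,0,1.8,0,10],[0,0,0,0,2.4,0,10],[0,0,0,0,3.0,0,10]]

```text
time_s: 15.95
tcp_pos: [0.6024, 0.0325, 0.1364]
ee_rot: [[-0.678, -0.0, -0.735], [0.735, -0.0, -0.678], [0.0, -1.0, 0.0]]
wrist_force: [0.1, -0.2, -2.0]
gripper_width: 0.268
```

Request:
step_arm:
  moves:
    - [[0,0,0,0,0.5,0,10],[0,0,0,0,1.0,0,10],[0,0,0,0,1.5,0,10],[0,0,0,0,1.9,0,10],[0,0,0,0,2.1,0,10]]

```text
time_s: 16.37
tcp_pos: [0.6022, 0.0325, 0.1153]
ee_rot: [[-0.678, -0.001, -0.735], [0.735, -0.0, -0.678], [0.001, -1.0, 0.001]]
wrist_force: [0.7, 0.0, -1.3]
gripper_width: 0.268
```

Request:
step_arm:
  moves:
    - [[0,0,0,0,0.2,0,10],[0,0,0,0,0.4,0,10],[0,0,0,0,0.6,0,10],[0,0,0,0,0.7,0,10],[0,0,0,0,0.75,0,10]]

```text
time_s: 16.78
tcp_pos: [0.6024, 0.0325, 0.1085]
ee_rot: [[-0.678, -0.0, -0.735], [0.735, -0.0, -0.678], [-0.0, -1.0, 0.0]]
wrist_force: [-0.7, -0.7, -2.3]
gripper_width: 0.267
```

Request:
step_arm:
  moves:
    - [[0,0,0,0,0.05,0,10],[0,0,0,0,0.1,0,10],[0,0,0,0,0.15,0,10],[0,0,0,0,0.15,0,10],[0,0,0,0,0.15,0,10]]

```text
time_s: 17.2
tcp_pos: [0.6029, 0.0325, 0.108]
ee_rot: [[-0.678, 0.001, -0.735], [0.735, -0.0, -0.678], [-0.001, -1.0, -0.001]]
wrist_force: [-0.2, -0.6, 4.1]
gripper_width: 0.266
```

On the floor (+4 N). Release and retreat; the jaws open along the gaps between the caps.

Request:
step_arm:
  moves:
    - [[0,0,0,0,0,0,45],[0,0,0,0,0,0,45],[0,0,0,0,0,0,45],[0,0,0,0,-1,0,45],[0,0,0,0,-3,0,45]]

```text
time_s: 17.62
tcp_pos: [0.6007, 0.0321, 0.135]
ee_rot: [[-0.678, -0.006, -0.735], [0.735, -0.001, -0.678], [0.003, -1.0, 0.005]]
wrist_force: [1.2, 1.0, -0.9]
gripper_width: 0.438
```

Request:
step_arm:
  moves:
    - [[0,0,0,0,-3,0,45],[0,0,0,0,-7,0,45],[0,0,0,3,-9,-2.5,45],[0,0,0,6,-9,-5,45],[0,0,0,9,-9,-8,45]]

```text
time_s: 18.03
tcp_pos: [0.6007, 0.153, 0.2307]
ee_rot: [[-0.676, 0.005, -0.736], [0.737, 0.003, -0.676], [-0.002, -1.0, -0.006]]
wrist_force: [0.0, 0.0, -0.4]
gripper_width: 0.449
```

Request:
step_arm:
  moves:
    - [[0,0,0,3,0,-2.5,45],[0,0,0,6,0,-5,45],[0,0,0,9,0,-7.5,45],[0,0,0,9,0,-7.5,45],[0,0,0,9,0,-7.5,45]]

```text
time_s: 18.45
tcp_pos: [0.5939, 0.2713, 0.227]
ee_rot: [[-0.68, -0.0, -0.733], [0.733, -0.0, -0.68], [0.0, -1.0, 0.0]]
wrist_force: [1.2, -0.8, -0.1]
gripper_width: 0.449
```

```bash
python3 -c "
from h import *
to(.603,.0325,.108)
c=optics.capture('top'); cv2.imwrite('pics/t11.png',cv2.resize(c['image'][120:250,200:350,::-1],None,fx=4,fy=4))
cv2.imwrite('pics/t11f.png',c['image'][:,:,::-1])
for ce,a,b in caps(c,(228,138,326,235)): print('top',ce.round(1),a,b,onz(c,ce,.106).round(4))
c=optics.capture('side'); cv2.imwrite('pics/s11.png',c['image'][:,:,::-1])
"
```

```text
t 18.45 tcp [0.5939 0.2713 0.227 ] F [ 1.2 -0.8 -0.1] w 0.449
turn [-0.     0.003  0.   ] shift cm [-18.12  11.9   15.58]
top [288.4 145.8] 50 [280, 143, 17, 7] [[0.6639 0.0081]]
top [269.  150.5] 127 [264, 144, 11, 14] [[0.6548 0.0442]]
top [249.5 154.2] 48 [243, 149, 13, 11] [[0.6478 0.0805]]
top [297.2 159. ] 181 [291, 151, 13, 17] [[ 0.639  -0.0084]]
top [247.4 170.2] 157 [241, 163, 14, 16] [[0.6178 0.0843]]
top [275.1 178.6] 158 [269, 171, 13, 16] [[0.6021 0.0325]]
top [303.7 187.9] 173 [297, 180, 14, 17] [[ 0.5848 -0.0206]]
top [253.9 199.9] 141 [248, 193, 13, 14] [[0.5623 0.0718]]
top [282.7 207.8] 158 [276, 201, 14, 15] [[0.5476 0.0184]]
```

View pics/t11.png

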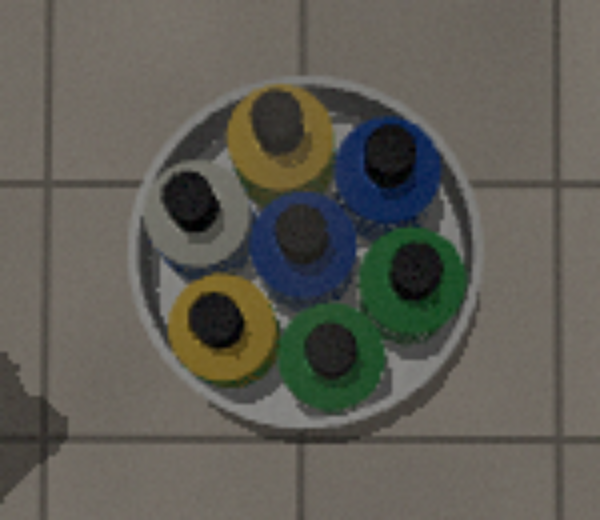

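View pics/t11f.png

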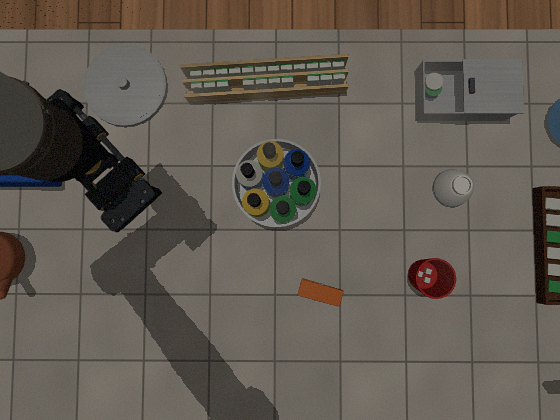

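View pics/s11.png

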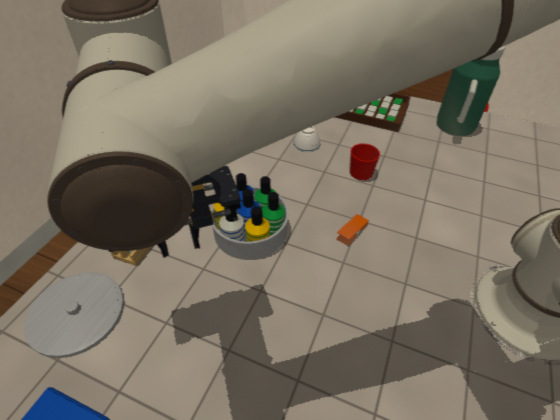

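All seven stand in the tin: the ring of six, with the blue one in the middle at top-view pixel (275,179). The bystanders are at their starting pixels and the arm is clear, so I'm handing the job in.

```bash
python3 -c "
from h import *
print(r.sense()['time_s'], r.finish_job())"
```

```text
the job is handed in; nothing more can be done
18.55 None
```

All seven canisters are in the tin, six in a ring round one in the middle, and the job was handed in at 18.6 s of the 72 s allowed.

I first lifted the out-of-place yellow canister (can_5) a few millimetres and set it in the free ring place beside the white one. I then lowered the green counter canister (can_6) into the last ring place and the blue one (can_7) into the middle. Each was let go only once it touched the tin floor, with a light contact of 2.5 to 5 N.

- **Final positions:** the last top view shows all seven standing upright. The blue one is within about 1 mm of the tin centre, and the ring ones are within about 2–3 mm of their places, which is about as fine as the camera calibration allows.
- **Bystanders:** the dice cup, tea cup and fan clip look to be where they were at the start. I judged that by eye from the pictures, not by measurement.
- **Disagreements:** arm and camera positions differed by 1–2.5 mm. The ring yellow canister's cap (can_3) was masked only in part in some pictures because of glare, so its position is less certain in those. No check failed.

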